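Click the sample box lid shut

TASK

The lid of the white sample box on the bench still stands open on all four sides: press the blue rim sections down one after another with the fingertips until every one clicks shut and lies flush. Only press; do not lift or tip the box or push it away from its place, and leave the other things on the bench alone.

Things in the scene. Friction and masses are not known exactly. Their poses are not given: they have to be found in the camera images.
- box: the sample box to be closed: white plastic, 150 (x) x 190 (y) x 70 mm high, about 0.9 kg, standing loose on the bench, with a grey and clear lid that has four blue snap-down rim sections. Origin at the centre of its underside, z up. The closed lid's rim is flush at 70 mm above the origin; the clear window in the middle is fixed and lies 5 mm lower; the four grey corners of the rim (36 mm square) are fixed at the flush height
- flap_a (a joint): angle in rad that has been pressed down of the blue rim section on the box's +x long side, hinged along its inner edge 36 mm inside the box wall: 0 = standing open (outer edge about 10 mm high, as at the start), 0.26 = flush and clicked shut. It is bistable: its snap gives way at about 6 to 10 N at the press point, past about half travel it clicks down by itself and stays; let go earlier it springs up again
- flap_a_press (a point): the point to press on that same section (on the box's +x long side): on its top face, mid-length, on the white finger ribs, 24 mm outward from its hinge line and 12 mm inside the box wall. The point's x axis points outward from the box, z up out of the flap's face; it moves with the section (about 6 mm higher when open than when shut; shut it is 70 mm above the box's origin). The section is 36 mm wide (outward), 112 mm long (along the box's y)
- flap_b (a joint): angle in rad that has been pressed down of the blue rim section on the box's +y short side, hinged along its inner edge 36 mm inside the box wall: 0 = standing open (outer edge about 10 mm high, as at the start), 0.26 = flush and clicked shut. It is bistable: its snap gives way at about 6 to 10 N at the press point, past about half travel it clicks down by itself and stays; let go earlier it springs up again
- flap_b_press (a point): the point to press on that same section (on the box's +y short side): on its top face, mid-length, on the white finger ribs, 24 mm outward from its hinge line and 12 mm inside the box wall. The point's x axis points outward from the box, z up out of the flap's face; it moves with the section (about 6 mm higher when open than when shut; shut it is 70 mm above the box's origin). The section is 36 mm wide (outward), 72 mm long (along the box's x)
- flap_c (a joint): angle in rad that has been pressed down of the blue rim section on the box's -x long side, hinged along its inner edge 36 mm inside the box wall: 0 = standing open (outer edge about 10 mm high, as at the start), 0.26 = flush and clicked shut. It is bistable: its snap gives way at about 6 to 10 N at the press point, past about half travel it clicks down by itself and stays; let go earlier it springs up again
- flap_c_press (a point): the point to press on that same section (on the box's -x long side): on its top face, mid-length, on the white finger ribs, 24 mm outward from its hinge line and 12 mm inside the box wall. The point's x axis points outward from the box, z up out of the flap's face; it moves with the section (about 6 mm higher when open than when shut; shut it is 70 mm above the box's origin). The section is 36 mm wide (outward), 112 mm long (along the box's y)
- flap_d (a joint): angle in rad that has been pressed down of the blue rim section on the box's -y short side, hinged along its inner edge 36 mm inside the box wall: 0 = standing open (outer edge about 10 mm high, as at the start), 0.26 = flush and clicked shut. It is bistable: its snap gives way at about 6 to 10 N at the press point, past about half travel it clicks down by itself and stays; let go earlier it springs up again
- flap_d_press (a point): the point to press on that same section (on the box's -y short side): on its top face, mid-length, on the white finger ribs, 24 mm outward from its hinge line and 12 mm inside the box wall. The point's x axis points outward from the box, z up out of the flap's face; it moves with the section (about 6 mm higher when open than when shut; shut it is 70 mm above the box's origin). The section is 36 mm wide (outward), 72 mm long (along the box's x)
- shutbox: bystander: a smaller sample box with an orange, fully closed lid, 130 x 160 x 55 mm; origin at the centre of its underside
- tuberack: bystander: green rack of capped tubes, 70 x 200 x 66 mm; origin at the centre of its underside
- beaker: bystander: glass beaker, 66 mm wide, 85 mm high; origin at the centre of its underside
- amber: bystander: amber bottle, 56 mm wide, 100 mm high; origin at the centre of its underside
- jar: bystander: white jar with a red cap, 68 mm wide, 75 mm high; origin at the centre of its underside
- wash: bystander: white wash bottle with a bent spout, 68 mm wide, 200 mm high; origin at the centre of its underside
- pen: bystander: marker pen lying on the bench, 130 mm long, 12 mm thick; origin near its middle, underside

How it is judged:
At the end, for the whole second after the job is handed in: all four blue rim sections are clicked down (each within 0.04 rad of flush) and the box stands still and level on the bench within 50 mm of where it was (value of joint each of flap_a, flap_b, flap_c, flap_d above 0.22 rad and linear speed of box below 0.01 m/s and height (world z) of box below 0.006 m and angle between box's own z axis and vertical below 0.04 rad and distance of box from where it was at the start of the episode below 0.05 m); the robot touches nothing.
It fails at once if the box is lifted or carried (more than 12 mm off the bench) (height (world z) of box above 0.012 m).
It fails at once if the box is tipped (more than 0.15 rad) (angle between box's own z axis and vertical above 0.15 rad).
It fails at once if the box is pushed away from its place (more than 50 mm) (distance of box from where it was at the start of the episode above 0.05 m).
It fails at once if another thing on the bench is shifted by more than 30 mm, lifted or knocked over (distance of any of shutbox, tuberack, beaker, amber, jar, wash, pen from where it was at the start of the episode above 0.03 m or angle between any of shutbox, tuberack, beaker, amber, jar, wash, pen's own z axis and vertical above 0.4 rad).
It also fails if it takes over 48 s, if anything falls off the work surface, if the arm or the gripper's body presses on something with over 40 N, if the wrist force passes 120 N, or if a joint passes its speed limit or range.

ROBOT

A 6-joint arm with a two-finger parallel gripper is mounted at the origin on the work surface. World frame = base frame: x ahead of the robot, y to its left, z up, the work surface at z = 0. Lengths are in m, angles in rad, forces in N, time in s.
With the tool pointing down it reaches from about 0.35 to 0.975 m from the base axis. Payload 4.9 kg.
Tool frame: the origin (TCP) lies between the finger pads; the fingertips stand 14 mm ahead of it and the grasp point (between the pads) lies 5 mm behind it (manip.tcp_to_tips is the distance from the TCP to the fingertips, in m); z points along the fingers, y is the line along which they close (so a half turn about z gives the same grasp; the last joint's range is limited). The gripper opens to 85 mm and grips with 20 to 120 N. Pads are 22 mm wide; open, the fingers measure 114 mm over their backs; the gripper's body (76 mm by 85 mm) begins 54 mm behind the grasp point. The pads swing forward as they close: fully open they stand 13 mm farther back than shut.
Start: joints at [-1.433, 0.053, 1.613, -0, 1.476, -0.119], TCP at [0.159, -0.604, 0.245] pointing down, gripper open.
Joint ranges: [-3.01, 3.01], [-1.01, 2.22], [0.06, 2.58], [-1.02, 4.17], [0.09, 2.62], [-3.14, 3.14]. Speed limits (rad/s): [2.57, 2.57, 3.14, 3.14, 3.14, 3.14].

INTERFACE

Orientations are given as a unit quaternion [w, x, y, z].
In Python, from plant import manip gives the robot as it stands.
- The arm moves only by the tool servo_tool, never from a script. Its argument "moves" is a list that holds one entry, the list of rows, each a list of 7 numbers: the shift along the tool's x, y, z in mm, then the turn, a rotation vector about the tool's x, y, z in degrees, then the finger opening in mm, from 0 to 85.4. In form: [[[x, y, z, ax, ay, az, fingers], ...]]. A call has 1 to 12 rows; each row shifts and turns the commanded pose from where the row before left it, along the tool's axes as they then stand; what a row does not reach is not made up. A row lasts 1/8 s, in which the tool goes at most 62.5 mm and 10.7 degrees, less where a joint would pass 70% of its speed; a pose out of reach is approached as far as the arm can. A call with a gripper value outside its range is refused whole. The fingers move at their own pace and stop on an object; the grip force is fixed at half the most. Time passes only in rows, so rows that do not move let the fingers close. It gives the time, the measured TCP pose, the force, the opening and the grip force at its end, in the units of the state.
- manip.state(): the state, without advancing time (a new reading comes with each control period).
- manip.grab_frame(name): name is "side" or "top" or "wrist"; returns a dict with "image" (400x640x3 uint8, blue, green, red), "mtx" (3x3 intrinsics, pixels), "eye" and "rotation" of the camera in the world. Camera axes: x right, y down, z forward; pixel columns grow to the right and rows downward; lengths in m; the calibration is good to about 2 mm. A picture is of the moment at which its call begins. There is no depth.
- manip.job_done(): hands the job in; it is judged then, once.
The state is a dict: "time": time; "joint_pos": joint angles; "joint_vel": joint speeds; "joint_efforts": joint torques, N m; "tool_pos": TCP position; "tool_rot": TCP orientation; "contact_force": force on the tool from outside, world axes, zero at the start; "ft_torque": the same for the moment, N m; "gripper_width": opening from 0.0 (shut) to 1.0 (fully open); "grasp_force": force on a finger pad.
Only numpy, scipy, OpenCV 4.12 (cv2) and the standard library are available. Lean on these libraries where they do the work, as an engineer would, in place of code of your own. Each camera call takes 0.05 s, during which the arm holds its last target. There are 200 camera calls.

## Working session

There is one attempt and no reset: what is moved stays moved. The work goes in short steps, Python scripts to look and compute and a tool call to move; the robot and the scene stay as the last step left them, time stands still between calls to the robot, and variables do not carry over. Pictures are saved under pics/ and viewed, at most 10 in all, crops included, and the job is handed in when it is done.

Besides the shell and the picture viewer there is one more tool, called after "Request:" as name(argument=value, ...) on one line, values as JSON. servo_tool: Moves the arm, as the interface text tells. Its arguments: {"type":"object","properties":{"moves":{"type":"array"}},"required":["moves"]}

```bash
mkdir -p pics
python3 - <<'E'
from plant import manip
import cv2,pickle
d={}
for n in("top","side"):
    f=manip.grab_frame(n);d[n]=f;cv2.imwrite(f"pics/{n}0.png",f["image"]);print(n,f["eye"],f["rotation"],f["mtx"])
pickle.dump(d,open("f0.pkl","wb"))
s=manip.state();print(s,manip.tcp_to_tips)
E
```

```text
top [0.41997168 0.0211361  1.21916662] [-0.03300372  0.71448064 -0.69765337  0.04132727] [[400.0461134    0.         325.18138829]
 [  0.         400.0461134  201.06251593]
 [  0.           0.           1.        ]]
side [-0.02468465  0.75828631  0.80914777] [ 0.1336956  -0.29809474  0.84935346 -0.41456448] [[405.57381001   0.         317.5985356 ]
 [  0.         405.57381001 200.3225686 ]
 [  0.           0.           1.        ]]
{'time': 0.1, 'joint_pos': array([-1.43302455e+00,  5.33286434e-02,  1.61414543e+00,  3.02266864e-05,
        1.47598872e+00, -1.19025049e-01]), 'joint_vel': array([-0.0010724 , -0.00205645, -0.00091057,  0.00108684, -0.00019858,
       -0.00038971]), 'joint_efforts': array([ 1.22586193e-04, -3.94906068e+01, -3.71362352e+01, -9.91169395e-05,
        3.94961433e-03,  1.93906821e-06]), 'tool_pos': array([ 0.15865973, -0.60397964,  0.24416922]), 'tool_rot': array([-9.35168631e-04,  9.91767994e-01,  1.28044414e-01,  6.27885673e-06]), 'contact_force': array([ 0.38575031, -0.96205076,  0.3417583 ]), 'ft_torque': array([-0.00446738, -0.01322   , -0.025489  ]), 'grasp_force': 0.0, 'gripper_width': 1.002641772482958} 0.014
```

View pics/top0.png

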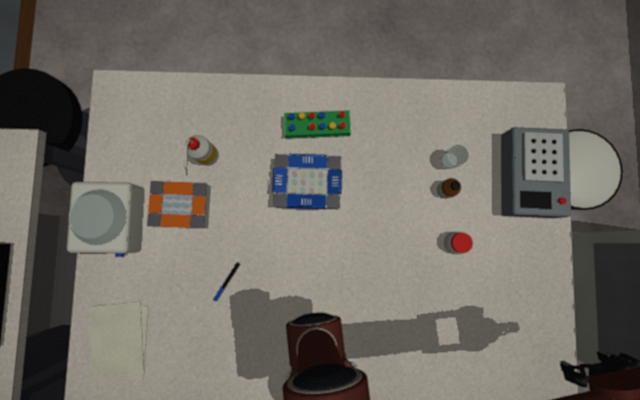

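View pics/side0.png

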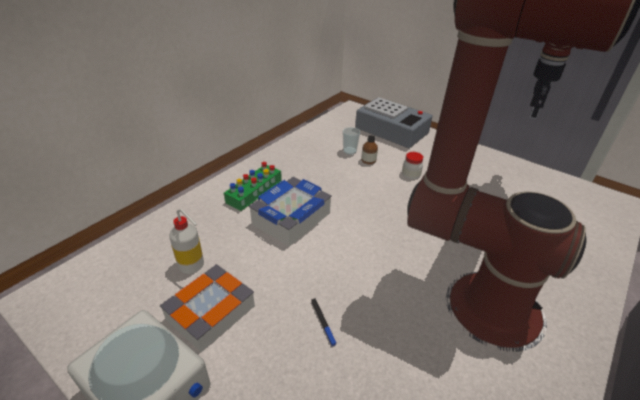

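The top view shows the box at about (307,182), long axis horizontal in the image, with the four blue sections around the window and the rack close behind it at (316,123). The side view shows the same layout with the box at (290,208), and nothing else is near it.

```bash
cat > h.py <<'E'
import numpy as np,cv2
from scipy.spatial.transform import Rotation as R
def cast(f,uv,z):
    q=np.array(f["rotation"]);M=R.from_quat(q[[1,2,3,0]]).as_matrix()
    uv=np.atleast_2d(uv).astype(float)
    d=np.c_[uv,np.ones(len(uv))]@np.linalg.inv(f["mtx"]).T@M.T
    e=np.array(f["eye"]);return e+d*((z-e[2])/d[:,2])[:,None]
E
python3 - <<'E'
import pickle
from h import *
d=pickle.load(open("f0.pkl","rb"))
for n,(x0,y0,x1,y1) in dict(top=(262,145,350,218),side=(245,170,335,225)).items():
    f=d[n];im=f["image"][y0:y1,x0:x1];hsv=cv2.cvtColor(im,cv2.COLOR_BGR2HSV)
    m=cv2.inRange(hsv,(105,110,50),(125,255,255))
    m=cv2.morphologyEx(m,cv2.MORPH_CLOSE,np.ones((3,3)))
    cs,_=cv2.findContours(m,cv2.RETR_EXTERNAL,cv2.CHAIN_APPROX_NONE)
    for c in cs:
        if cv2.contourArea(c)<60: continue
        r=cv2.minAreaRect(c);uv=np.array(r[0])+(x0,y0)
        print(n,uv.round(1),r[1],round(r[2]),cv2.contourArea(c),cast(f,uv,.0745)[0].round(4))
        hull=cast(f,cv2.boxPoints(r)+(x0,y0),.0745)[:,:2];print(hull.round(3).tolist())
    cv2.imwrite(f"pics/{n}c.png",cv2.resize(im,None,fx=6,fy=6,interpolation=cv2.INTER_CUBIC))
E
```

```text
top [305.9 201.2] (38.218666076660156, 13.715987205505371) 2 474.5 [0.5391 0.0644 0.0745]
[[0.52, 0.119], [0.56, 0.119], [0.558, 0.009], [0.519, 0.01]]
top [334. 181.] (24.0, 12.0) 90 282.5 [ 0.5999 -0.0151  0.0745]
[[0.635, 0.003], [0.636, -0.032], [0.565, -0.033], [0.565, 0.001]]
top [279.3 179.4] (13.732845306396484, 24.71912384033203) 3 299.0 [0.6007 0.143  0.0745]
[[0.565, 0.163], [0.637, 0.162], [0.636, 0.123], [0.564, 0.124]]
top [307.  160.7] (38.2625732421875, 12.525135040283203) 2 430.0 [0.6575 0.0645 0.0745]
[[0.639, 0.12], [0.676, 0.12], [0.676, 0.009], [0.639, 0.009]]
side [273.4 200.2] (29.966949462890625, 42.67105484008789) 14 551.5 [0.6365 0.1003 0.0745]
[[0.626, 0.191], [0.744, 0.029], [0.649, -0.001], [0.544, 0.161]]
side [308.  201.7] (30.005765914916992, 40.98826599121094) 11 517.5 [0.5544 0.0418 0.0745]
[[0.546, 0.133], [0.653, -0.026], [0.563, -0.06], [0.469, 0.101]]
```

View pics/topc.png

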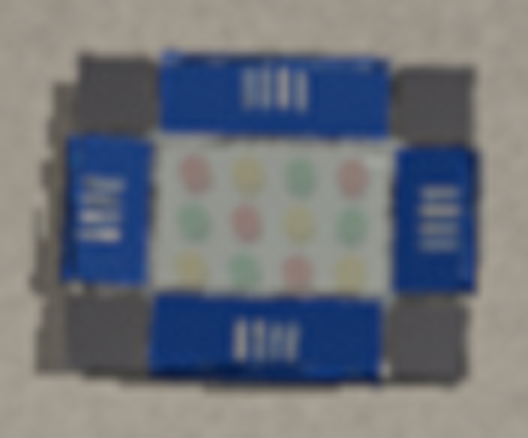

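The top-view crop shows the four blue sections with ribs (crop scaled 6x, offset 262,145). Their centres put the box centre at about (0.598, 0.064) with yaw near 0. Centre distances are 118 and 158 mm against an expected 114 and 154, so this fits. Press points are x = 0.661 and 0.535, and y = 0.147 and -0.019. Moving now.

Request:
servo_tool(moves=[[[0,0,0,0,0,7.35,0],[0,0,0,0,0,7.35,0],[30,-40,0,0,0,0,0],[30,-40,0,0,0,0,0],[30,-40,0,0,0,0,0],[30,-40,0,0,0,0,0],[30,-40,0,0,0,0,0],[30,-40,0,0,0,0,0],[30,-40,0,0,0,0,0],[30,-40,0,0,0,0,0],[30,-40,0,0,0,0,0],[30,-40,0,0,0,0,0]]])

```text
time: 1.6
tool_pos: [0.4592, -0.2028, 0.2449]
tool_rot: [-0.0, 1.0, 0.0, -0.0]
contact_force: [-0.2, -0.3, -0.2]
gripper_width: -0.001
grasp_force: 0.0
```

Request:
servo_tool(moves=[[[28,-37,0,0,0,0,0],[28,-37,0,0,0,0,0],[28,-37,0,0,0,0,0],[28,-37,0,0,0,0,0],[27,-36,0,0,0,0,0],[0,0,40,0,0,0,0],[0,0,40,0,0,0,0],[0,0,35,0,0,0,0],[0,0,10,0,0,0,0],[0,0,0,0,0,0,0]]])

```text
time: 2.85
tool_pos: [0.5973, -0.0204, 0.12]
tool_rot: [-0.0, 1.0, 0.0, -0.001]
contact_force: [-0.1, -0.5, -0.2]
gripper_width: -0.001
grasp_force: 0.0
```

Run:
```python
from plant import manip
import cv2,numpy as np
a=manip.grab_frame("wrist")["image"];b=manip.grab_frame("top")["image"][130:230,240:370]
b=cv2.resize(b,(520,400));cv2.imwrite("pics/w1.png",cv2.resize(np.hstack([cv2.resize(a,(640,400)),b]),(800,276)))
```

```text
(no output)
```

View pics/w1.png

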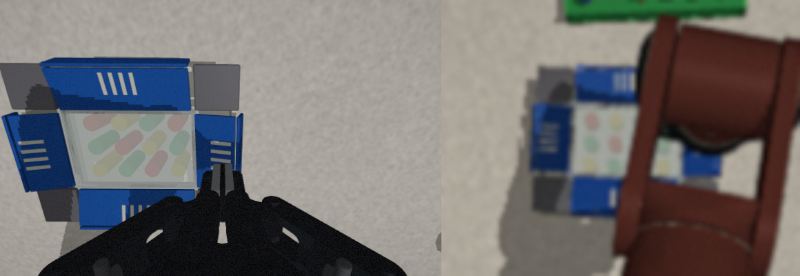

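The wrist view shows the closed fingertips over section d, just at its ribs (about (222,178) in the composite). Alignment looks right, so I press.

Request:
servo_tool(moves=[[[0,0,20,0,0,0,0],[0,0,4,0,0,0,0],[0,0,3,0,0,0,0],[0,0,2,0,0,0,0],[0,0,2,0,0,0,0],[0,0,2,0,0,0,0],[0,0,2,0,0,0,0],[0,0,1,0,0,0,0],[0,0,0,0,0,0,0]]])

```text
time: 4.08
tool_pos: [0.5975, -0.0203, 0.0841]
tool_rot: [-0.0, 1.0, 0.0, -0.0]
contact_force: [0.6, 0.2, -0.3]
gripper_width: 0.001
grasp_force: 0.0
```

Request:
servo_tool(moves=[[[0,0,1,0,0,0,0],[0,0,0.5,0,0,0,0],[0,0,0,0,0,0,0]]])

```text
time: 4.45
tool_pos: [0.5976, -0.0203, 0.0839]
tool_rot: [-0.0, 1.0, 0.0, -0.0]
contact_force: [-2.8, 0.5, 7.1]
gripper_width: -0.001
grasp_force: 3.2
```

Contact is at tip height 69.9 mm, which is exactly flush, so d has clicked. Next is c.

Request:
servo_tool(moves=[[[0,0,-18,0,0,0,0],[0,0,-18,0,0,0,0],[-31,-42,0,0,0,0,0],[-31,-42,0,0,0,0,0],[0,0,20,0,0,0,0],[0,0,4,0,0,0,0],[0,0,4,0,0,0,0],[0,0,2,0,0,0,0],[0,0,2,0,0,0,0],[0,0,2,0,0,0,0],[0,0,2,0,0,0,0],[0,0,0,0,0,0,0]]])

```text
time: 5.95
tool_pos: [0.536, 0.0631, 0.0839]
tool_rot: [0.0, 1.0, 0.0, -0.0]
contact_force: [-2.8, -0.5, 6.6]
gripper_width: -0.002
grasp_force: 3.5
```

Request:
servo_tool(moves=[[[0,0,0.5,0,0,0,0],[0,0,0,0,0,0,0]]])

```text
time: 6.2
tool_pos: [0.536, 0.0631, 0.0838]
tool_rot: [0.0, 1.0, 0.0, -0.0]
contact_force: [-4.2, -1.1, 9.8]
gripper_width: 0.002
grasp_force: 4.8
```

Section c is flush too. Next is b, at (0.598, 0.147).

Request:
servo_tool(moves=[[[0,0,-18,0,0,0,0],[0,0,-18,0,0,0,0],[31,-42,0,0,0,0,0],[31,-42,0,0,0,0,0],[0,0,20,0,0,0,0],[0,0,4,0,0,0,0],[0,0,4,0,0,0,0],[0,0,2,0,0,0,0],[0,0,2,0,0,0,0],[0,0,2,0,0,0,0],[0,0,2,0,0,0,0],[0,0,0,0,0,0,0]]])

```text
time: 7.7
tool_pos: [0.5974, 0.147, 0.0838]
tool_rot: [0.001, 1.0, 0.0, -0.001]
contact_force: [-5.2, -1.6, 9.3]
gripper_width: -0.002
grasp_force: 4.8
```

Request:
servo_tool(moves=[[[0,0,-18,0,0,0,0],[0,0,-18,0,0,0,0],[31,42,0,0,0,0,0],[32,42,0,0,0,0,0],[0,0,20,0,0,0,0],[0,0,4,0,0,0,0],[0,0,4,0,0,0,0],[0,0,2,0,0,0,0],[0,0,2,0,0,0,0],[0,0,2,0,0,0,0],[0,0,2,0,0,0,0],[0,0,0,0,0,0,0]]])

```text
time: 9.2
tool_pos: [0.6606, 0.0643, 0.0839]
tool_rot: [-0.0, 1.0, 0.0, -0.0]
contact_force: [-4.5, 0.7, 8.1]
gripper_width: -0.001
grasp_force: 4.2
```

Request:
servo_tool(moves=[[[0,0,-20,0,0,0,0],[0,0,-40,0,0,0,0],[0,0,-40,0,0,0,0],[-40,0,-40,0,0,0,0],[-40,40,0,0,0,0,0],[-40,40,0,0,0,0,0],[-40,40,0,0,0,0,0],[0,40,0,0,0,0,0],[0,40,0,0,0,0,0],[0,40,0,0,0,0,0],[0,40,0,0,0,0,0],[0,0,0,0,0,0,0]]])

```text
time: 10.7
tool_pos: [0.5006, -0.2186, 0.2232]
tool_rot: [0.0, 1.0, -0.002, 0.001]
contact_force: [0.1, 0.8, -0.0]
gripper_width: -0.002
grasp_force: 0.0
```

Run:
```python
from plant import manip
import cv2,numpy as np
a=manip.grab_frame("side")["image"][160:240,230:350];b=manip.grab_frame("top")["image"][140:220,250:370]
cv2.imwrite("pics/e.png",cv2.resize(np.vstack([a,b]),(450,600),interpolation=cv2.INTER_CUBIC))
```

```text
(no output)
```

View pics/e.png

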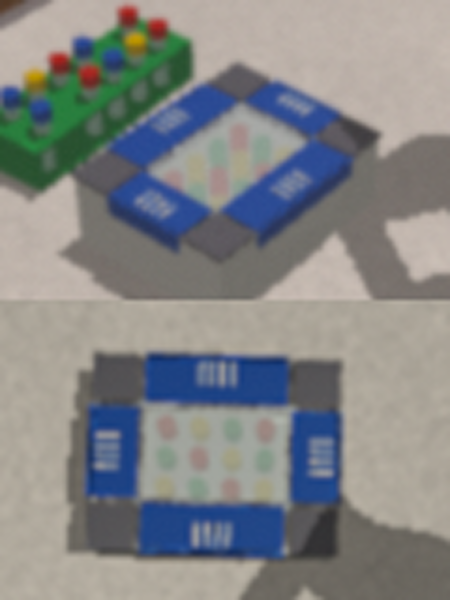

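The side crop shows all four sections level with the grey corners, for example at (165,130) and (285,200). The top crop shows the box in its original place. The arm is clear of everything.

```bash
python3 -c "
from plant import manip
print(manip.job_done())"
```

```text
the job is handed in; nothing more can be done
None
```

I pressed all four rim sections down to flush height, the final pictures show them level with the box still in its place, and the job is handed in (no verdict was returned).

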